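Lock a filter cartridge into its bayonet head

TASK

Fit the fresh filter cartridge into the air-filter head on the table: find the two slots of its bayonet collar by feel, press the cartridge down against the spring until its flange sits on the collar, turn it clockwise (seen from above) about a quarter turn to the stop, and let the spring lift it into its locking notches before you let go. The lugs are plastic, so never force it: keep the forces between cartridge and head below 70 N in all. Leave everything else on the table where it is.

Things in the scene. Friction and masses are not known exactly. Their poses are not given: they have to be found in the camera images.
- cartridge_grip (a point): the filter cartridge, grey plastic, 88 mm tall, about 180 g, stands upright and loose. On top it has a wing grip: a bar 52 mm long (along x), 14 mm thick (along y), from 50 to 88 mm above the underside. This point lies on the axis inside the bar, 72 mm above the underside; z points up. Half a turn about z makes no difference
- cartridge_lugs (a point): the same cartridge, point on the axis 9 mm above its underside, between the two opposite lugs. They stick out along +x and -x (in line with the bar) to 25 mm from the axis, each 10 mm wide and 6 mm high (6 to 12 mm above the underside). They sit on a round spigot 35 mm across, 23 mm long
- cartridge: the same cartridge, origin at the centre of its underside, axes as cartridge_grip. Above the spigot is a round ribbed body 60 mm across, from 23 to 50 mm above the underside; its flat lower face, at 23 mm, is the flange
- filter_head: the air-filter head, fixed to the table: a grey square block 104 mm wide, 20 mm high, with pipe stubs to +y and -y (out to 90 mm), and on it a metal bayonet collar 74 mm across. Origin under the block's centre, z up
- head_mouth (a point): centre of the mouth at the collar's top, 58 mm above the table, axes as filter_head. The bore is 38 mm across, with two opposite slots 13 mm wide reaching 27 mm from the axis. They lie near +x and -x, but the collar was clamped by hand up to 0.4 rad either way from that: find the true angle by feel (or see it). It does not turn in use
- head_spring (a point): top of the free spring plunger (a disc 31 mm across), on the axis 12 mm below the mouth. While the lugs rest on top of the collar the cartridge's underside is 6 mm below the mouth; once they are in the slots it drops freely to here. Not yet turned and let go, it comes back up to here
- head_seat (a point): where the cartridge's underside is with its flange on the collar: on the axis, 23 mm below the mouth. Between 20 and 23 mm below, the lugs pass under the lip. From the slots it turns clockwise (from above) 80 degrees to the locking notches, and about 3 degrees more to a hard stop
- head_lock (a point): where the cartridge's underside is when locked: on the axis, 17 mm below the mouth, the lugs lifted 3 mm into the notches by the spring. Turned but short of the notches it stays at 20 mm
- plunger (a joint): the spring plunger in the head, depth pressed in m: 0 free (its flat top, 31 mm across, 12 mm below the mouth), 0.011 with the flange on the collar, 0.005 with the cartridge locked; the spring pushes back with 5 N at 0 and 11.6 N at 0.011
- weight: bystander: pale round weight with a knob, 36 mm across, 57 mm tall, origin underneath
- tape_roll: bystander: brown tape roll lying flat, 104 mm across, 48 mm tall, origin underneath
- jog_block: bystander: small wooden block with a dark face, 51x110x50 mm, origin underneath
- oil_bottle: bystander: small oil bottle with a spout, 45 mm across, 138 mm tall, origin underneath
- spanner: bystander: flat spanner, 34x208x8 mm, origin underneath
- eraser: bystander: eraser, 23x55x15 mm, origin underneath
Things that resemble listed ones, but are neither listed nor needed, are in the scene too. What is meant by the cartridge is not green or purple, and is the smaller of those in its own colour.

How it is judged:
By the outcome, as a careful person would: the job done as asked, in the order asked, and still so for the second after the job is handed in, with the robot touching nothing.
It also fails if it takes over 72 s, if anything falls off the work surface, if the arm or the gripper's body presses on something with over 40 N, if the wrist force passes 120 N, or if a joint passes its speed limit or range.

ROBOT

A 6-joint arm with a two-finger parallel gripper is mounted at the origin on a cart in front of the work surface, level with it; the furniture and walls round the work are solid. World frame = base frame: x ahead of the robot, y to its left, z up, the work surface at z = 0. Lengths are in mm, angles in degrees, forces in N, time in s.
With the tool pointing down it reaches from about 350 to 850 mm from the base axis. Payload 8.1 kg.
Tool frame: the origin (TCP) lies midway between the tips of the shut fingers; the grasp point (between the pads) lies 19 mm behind it; z points along the fingers, y is the direction in which the jaws open and shut (so a half turn about z gives the same grasp; the last joint's range is limited). The gripper opens to 85 mm and grips with 20 to 120 N. Pads are 22 mm wide; open, the fingers measure 114 mm over their backs; the gripper's body (76 mm by 85 mm) begins 54 mm behind the grasp point. The pads swing forward as they close: fully open they stand 13 mm farther back than shut.
Start: joints at [-73.992, 7.471, 85.268, -0, 87.261, -4.893], TCP at [214.078, -560.514, 231.292] pointing down, gripper open.
Joint ranges: [-169.43, 169.43], [-51.17, 129.36], [1.28, 143.12], [-76.62, 256.62], [0, 156.53], [-152.29, 152.29]. Speed limits (degrees/s): [136.94, 136.94, 159.86, 180, 180, 180].

INTERFACE

Orientations are given as [roll, pitch, yaw] about the fixed x, y, z axes, in that order (R = Rz(yaw) Ry(pitch) Rx(roll)).
In Python, from bench import telemetry, snapshot, camera_params, job gives the robot as it stands. The module is installed in compiled form; this text tells all that it offers.
- The arm moves only by the shell command python3 -m jog 'ROWS' [FORCE]. ROWS is JSON, a list that holds one entry, the list of rows, each a list of 7 numbers: the shift along the tool's x, y, z in units of 50 mm (1.0 is 50 mm), then the turn, a rotation vector about the tool's x, y, z in units of 2 pi rad (1.0 is 2 pi rad), then the opening, from 0 (shut) to 1 (fully open). In form: [[[dx, dy, dz, rx, ry, rz, claw], ...]]. A call has 1 to 12 rows; each row shifts and turns the commanded pose from where the row before left it, along the tool's axes as they then stand; what a row does not reach is not made up. A row lasts 1/8 s, in which the tool goes at most 62.5 mm and 10.7 degrees, less where a joint would pass 70% of its speed; a pose out of reach is approached as far as the arm can. A call with a number of a shift or a turn outside -1 to 1 is refused whole. A call with a gripper value outside its range is refused whole. The fingers move at their own pace and stop on an object; FORCE is the grip in N (left out, the last holds). Time passes only in rows, so rows that do not move let the fingers close. It gives the time, the measured TCP pose, the force and the opening at its end, in the units of the state.
- telemetry.sense(): the state, without advancing time (a new reading comes with each control period).
- snapshot(name): name is "scene" or "top" or "wrist"; returns (picture, depth): 480x640x3 uint8, red, green, blue; 480x640 float32, mm along the optical axis (not along the pixel's ray), 0 where there is no reading.
- camera_params(name): a dict with "K" (3x3 intrinsics, pixels), "extrinsics" (4x4, takes a point from camera to world coordinates). Camera axes: x right, y down, z forward; pixel columns grow to the right and rows downward; lengths in mm; the calibration is good to about 2 mm. A picture is of the moment at which its call begins: read the wrist's pose just before it. camera_params takes no time and is no camera call; for the wrist camera it gives the pose at the moment of the call.
- job.hand_in(): hands the job in, once; it reports no verdict.
The state is a dict: "time": time; "joint_pos": joint angles; "qd": joint speeds; "joint_efforts": joint torques, N m; "tool_pos": TCP position; "tcp_rot": TCP orientation; "ft_force": force on the tool from outside, world axes, zero at the start; "wrist_torque": the same for the moment, N m; "finger_gap": finger opening in mm.
Only numpy, scipy, OpenCV 4.12 (cv2) and the standard library are available. Lean on these libraries where they do the work, as an engineer would, in place of code of your own. Each camera call takes 0.05 s, during which the arm holds its last target. There are 200 camera calls.

## Working session

There is one attempt and no reset: what is moved stays moved. The work goes in short steps, Python scripts to look and compute and a shell command to move; the robot and the scene stay as the last step left them, time stands still between calls to the robot, and variables do not carry over. Pictures are saved under pics/ and viewed, about 8 in all and at most 12, crops included, and the job is handed in when it is done.

```bash
mkdir -p pics; python3 - <<'E'
from bench import telemetry,snapshot,camera_params
import cv2,numpy as np
print(telemetry.sense())
for n in ("scene","top"):
    p,d=snapshot(n); np.savez(f"pics/{n}.npz",p=p,d=d,K=camera_params(n)["K"],E=camera_params(n)["extrinsics"])
    cv2.imwrite(f"pics/{n}.png",p[:,:,::-1]); print(n,camera_params(n))
E
```

```text
{'time': 0.0, 'joint_pos': array([-7.39898513e+01,  7.51536252e+00,  8.53282159e+01, -1.29911237e-03,
        8.72622537e+01, -4.89276670e+00]), 'qd': array([-0.02077022, -0.04546712, -0.00604946,  0.04762315, -0.00608124,
       -0.04900472]), 'joint_efforts': array([-2.70579752e-03, -5.69412625e+01, -5.00543189e+01, -3.79700487e-04,
        1.51138828e-02,  5.30413251e-05]), 'tool_pos': array([ 213.9361623 , -559.97891924,  230.25197761]), 'tcp_rot': array([-1.79894443e+02, -7.73374738e-03,  2.09029715e+01]), 'ft_force': array([ 0.60218729, -0.25930996, -0.04085222]), 'wrist_torque': array([ 0.01716851, -0.02265466, -0.04941655]), 'finger_gap': 85.25175006231346}
scene {'K': array([[546.50389117,   0.        , 314.53596261],
       [  0.        , 546.50389117, 244.21501113],
       [  0.        ,   0.        ,   1.        ]]), 'extrinsics': array([[ 9.00302574e-01, -2.42516262e-01,  3.61443133e-01,
         3.03540544e+02],
       [-4.34647741e-01, -4.56716220e-01,  7.76203347e-01,
        -6.32938694e+02],
       [-2.31649928e-02, -8.55918312e-01, -5.16591934e-01,
         5.38012975e+02],
       [ 0.00000000e+00,  0.00000000e+00,  0.00000000e+00,
         1.00000000e+00]])}
top {'K': array([[445.73156481,   0.        , 322.83184649],
       [  0.        , 445.73156481, 239.63807514],
       [  0.        ,   0.        ,   1.        ]]), 'extrinsics': array([[-4.73626217e-03, -9.76827438e-01,  2.13975988e-01,
         4.22416666e+02],
       [-9.99984478e-01,  5.25446200e-03,  1.85307705e-03,
         2.42129952e+01],
       [-2.93446521e-03, -2.13963890e-01, -9.76837163e-01,
         9.18201316e+02],
       [ 0.00000000e+00,  0.00000000e+00,  0.00000000e+00,
         1.00000000e+00]])}
```

View pics/top.png

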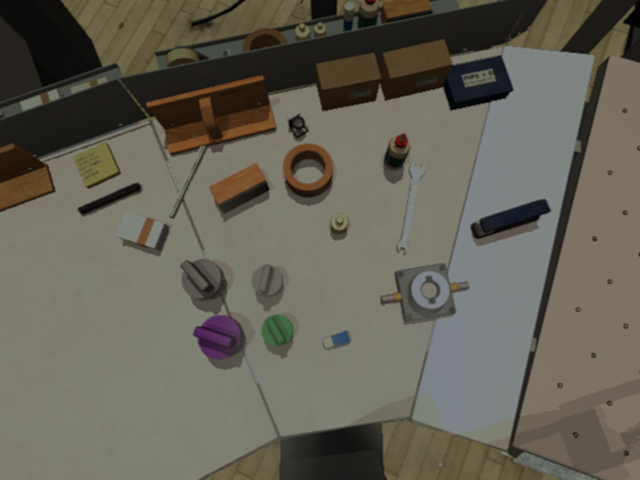

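View pics/scene.png

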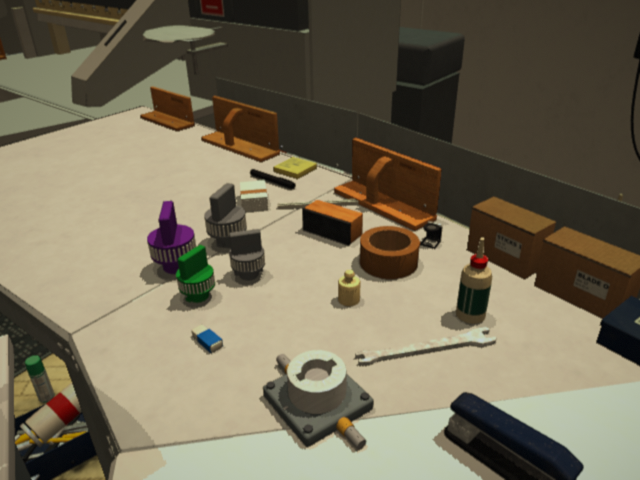

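Four winged cartridges show in the top view: big grey (203,279), small grey (267,280), purple (219,338) and green (277,331). The one meant is the small grey at (267,280), because it is not green or purple and is the smaller of the two greys. The head is at (430,291). Next I'll check both in one enlarged crop and measure them.

```bash
cat > h.py <<'E'
import numpy as np,cv2
def ray(K,E,uv,z):
    uv=np.atleast_2d(np.asarray(uv,float)); d=np.c_[(uv-K[[0,1],[2,2]])/K[[0,1],[0,1]],np.ones(len(uv))]@E[:3,:3].T
    return E[:3,3]+d*((z-E[2,3])/d[:,2])[:,None]
def cloud(d,K,E):
    v,u=np.mgrid[:480,:640]; P=np.stack([(u-K[0,2])/K[0,0]*d,(v-K[1,2])/K[1,1]*d,d],-1)@E[:3,:3].T+E[:3,3]
    P[d<=0]=np.nan; return P
E
python3 - <<'E'
from h import *
Z=np.load("pics/top.npz");p,d,K,E=[Z[k] for k in "pdKE"]
P=cloud(d,K,E)
def reg(c,r,lo,hi,n):
    m=np.zeros((480,640),bool); m[c[1]-r:c[1]+r,c[0]-r:c[0]+r]=1
    m&=(P[...,2]>lo)&(P[...,2]<hi); q=P[m]
    (a,b),wh,an=cv2.minAreaRect(q[:,:2].astype(np.float32)); print(n,len(q),q.mean(0).round(1),"rect",round(a,1),round(b,1),np.round(wh,1),round(an,1))
reg((267,280),22,75,100,"bar small"); reg((267,280),22,40,58,"body small")
reg((203,279),28,75,130,"bar big"); reg((430,291),35,52,66,"collar"); reg((430,291),35,14,26,"block")
reg((277,331),22,75,100,"green")
c=[cv2.resize(p[y-40:y+40,x-40:x+40,::-1],(400,400),interpolation=cv2.INTER_CUBIC) for x,y in((250,285),(430,291))]
cv2.imwrite("pics/crop.png",np.hstack(c))
E
```

```text
bar small 226 [532.  136.3  87. ] rect 532.8 137.0 [14.6 52. ] 78.8
body small 477 [530.8 134.9  50. ] rect 531.9 137.2 [58.8 57.3] 89.7
bar big 453 [533.6 258.2 108. ] rect 535.3 261.7 [67.7 18.2] 43.2
collar 803 [ 511.4 -179.    57.7] rect 511.7 -179.1 [71.5 72.9] 0.2
block 1637 [ 509.3 -176.8   19.6] rect 513.5 -188.5 [104.  144.5] 9.3
green 233 [436.7 114.9  87.1] rect 437.1 115.7 [52.3 14. ] 31.4
```

View pics/crop.png

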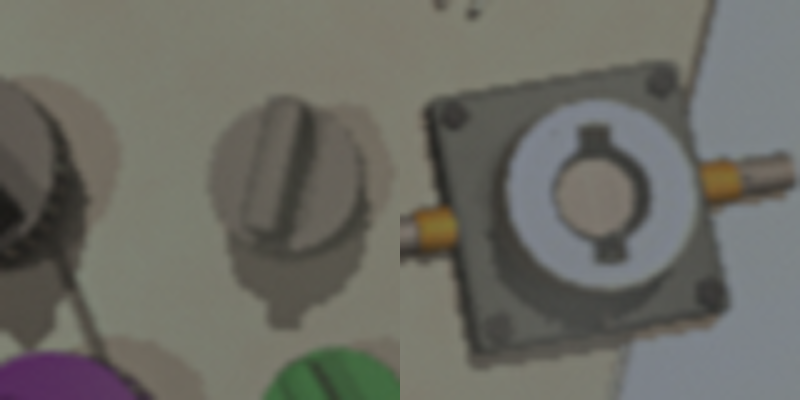

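The crop confirms it: the small grey cartridge is at crop (285,170), with a 52x14 mm bar, 88 mm tall. Its centre is about (532.5,137) and the bar yaw about -11°. The collar is centred near (511.6,-179), with slots at crop (593,135) and (612,250), so at about +9°. I'll go above the head first and look from close by.

```bash
python3 -m jog '[[[0.69,-0.417,0,0,0,0,1],[0.69,-0.417,0,0,0,0,1],[0.69,-0.417,0,0,0,0,1],[0.69,-0.417,0,0,0,0,1],[0.69,-0.417,0,0,0,0,1],[0.69,-0.417,0,0,0,0,1],[0.69,-0.417,0,0,0,0,1],[0.69,-0.417,0,0,0,0,1],[0.69,-0.417,0,0,0,0,1],[0.69,-0.417,0,0,0,0,1],[0.69,-0.417,0,0,0,0,1],[0.69,-0.417,0,0,0,0,1]]]' && python3 -m jog '[[[0,0,0,0,0,-0.0295,1],[0,0,0,0,0,-0.0295,1],[0,0,0,0,0,-0.0295,1],[0,0,0,0,0,-0.0295,1],[0,0,0,0,0,-0.0295,1],[0,0,0,0,0,-0.0295,1],[0,0,0,0,0,-0.0295,1],[0,0,0,0,0,-0.0295,1],[0,0,0,0,0,-0.0295,1],[0,0,0,0,0,-0.0295,1],[0,0,0,0,0,-0.0295,1],[0,0,0,0,0,-0.0295,1]]]' && python3 -m jog '[[[0,0,0,0,0,-0.0295,1],[0,0,0,0,0,-0.0295,1],[0,0,0,0,0,-0.0295,1],[0,0,0,0,0,0,1]]]'
python3 - <<'E'
from bench import telemetry,snapshot,camera_params
import cv2,numpy as np
s=telemetry.sense();print(s["time"],s["tool_pos"],s["tcp_rot"],s["joint_pos"])
c=camera_params("wrist");p,d=snapshot("wrist");np.savez("pics/w1.npz",p=p,d=d,K=c["K"],E=c["extrinsics"]);cv2.imwrite("pics/w1.png",p[:,:,::-1]);print(c)
E
```

```text
time: 1.6
tool_pos: [512.0, -177.8, 230.9]
tcp_rot: [-180.0, 0.0, 20.9]
ft_force: [0.4, -1.0, -0.1]
finger_gap: 85.5
time: 3.1
tool_pos: [511.3, -178.9, 230.7]
tcp_rot: [-180.0, -0.1, 148.7]
ft_force: [-0.0, -0.2, -0.6]
finger_gap: 85.5
time: 3.6
tool_pos: [511.3, -178.9, 230.8]
tcp_rot: [180.0, -0.0, -179.9]
ft_force: [-0.2, 0.5, -0.2]
finger_gap: 85.4
3.6 [ 511.33722767 -178.9348847   230.83252046] [ 1.79976972e+02 -4.29614944e-02 -1.79861805e+02] [-2.47117824e+01 -1.49563305e+00  9.45961329e+01  2.84552290e-03
  8.69481613e+01 -1.14850121e+02]
{'K': array([[342.65927451,   0.        , 323.38947312],
       [  0.        , 342.65927451, 236.52185757],
       [  0.        ,   0.        ,   1.        ]]), 'extrinsics': array([[-1.34509547e-03,  9.61302689e-01,  2.75491074e-01,
         4.40573526e+02],
       [ 9.99999092e-01,  1.27101596e-03,  4.47430804e-04,
        -1.79240782e+02],
       [ 7.99628832e-05,  2.75491425e-01, -9.61303525e-01,
         3.73262701e+02],
       [ 0.00000000e+00,  0.00000000e+00,  0.00000000e+00,
         1.00000000e+00]])}
```

View pics/w1.png

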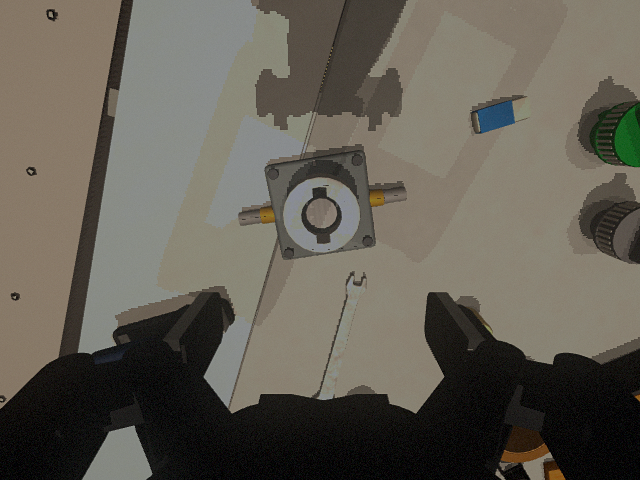

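The wrist view shows the collar ring at (321,213), with slots up at (319,192) and down at (322,236). The spanner jaw lies at (356,280). Now I'll measure the collar from this picture.

```bash
python3 - <<'E'
from h import *
Z=np.load("pics/w1.npz");p,d,K,E=[Z[k] for k in "pdKE"]
P=cloud(d,K,E)
m=(abs(P[...,2]-58)<5)&(np.hypot(P[...,0]-511,P[...,1]+179)<50)
print(np.median(P[m],0))
mm=m.astype(np.uint8); cs,_=cv2.findContours(mm,cv2.RETR_CCOMP,cv2.CHAIN_APPROX_NONE)
for c in cs:
    if len(c)<30: continue
    w=ray(K,E,c[:,0],58)[:,:2]; 
    A=np.c_[2*w,np.ones(len(w))]; s=np.linalg.lstsq(A,(w**2).sum(1),rcond=None)[0]
    print(len(c),"circle",s[:2],np.sqrt(s[2]+s[0]**2+s[1]**2))
# slots by grayscale: top-plane dark pixels at r 21.5..25.5 ; centre from outer ring contour
from scipy.ndimage import map_coordinates
g=p.mean(2)
def proj(X):
    q=(X-E[:3,3])@E[:3,:3]; return q[:,:2]/q[:,2:]*K[[0,1],[0,1]]+K[[0,1],[2,2]]
c0=max(cs,key=len);w=ray(K,E,c0[:,0],58)[:,:2];ctr=np.array(cv2.minEnclosingCircle(w.astype(np.float32))[0]);print("enc",ctr)
a=np.radians(np.arange(0,360,1))
for nm,im in(("gray",g),("depth",None)):
  pr=0
  for r in(22,23,24,25):
    X=np.c_[ctr[0]+r*np.cos(a),ctr[1]+r*np.sin(a),0*a+58];uv=proj(X)
    pr=pr+map_coordinates(g if im is not None else -P[...,2],[uv[:,1],uv[:,0]],order=1)/4
  t=(np.median(pr)+pr.min())/2; dk=pr<t
  print(nm,t,np.flatnonzero(dk))
E
```

```text
[ 508.57648226 -181.36262393   57.69451415]
216 circle [ 510.01560471 -181.24135378] 36.12021142067402
143 circle [ 509.80212024 -181.28460623] 21.48718397868154
enc [ 510.00167847 -181.22694397]
gray 88.98556065370254 [  0   1   2   3   4   5   6   7   8   9  10  11  12  13  14  15  16  17
  18  19 169 170 171 172 173 174 175 176 177 178 179 180 181 182 183 184
 185 186 187 188 189 190 191 192 193 194 195 196 197 198 199 200 349 350
 351 352 353 354 355 356 357 358 359]
depth nan []
```

```bash
python3 -m jog '[[[-0.053,0.79,0,0,0,0,1],[-0.053,0.79,0,0,0,0,1],[-0.053,0.79,0,0,0,0,1],[-0.053,0.79,0,0,0,0,1],[-0.053,0.79,0,0,0,0,1],[-0.053,0.79,0,0,0,0,1],[-0.053,0.79,0,0,0,0,1],[-0.053,0.79,0,0,0,0,1],[0,0,0,0,0,0,1],[0,0,0,0,0,0,1]]]'
python3 - <<'E'
from bench import telemetry,snapshot,camera_params
from h import *
s=telemetry.sense();print(s["time"],s["tool_pos"],s["tcp_rot"])
c=camera_params("wrist");p,d=snapshot("wrist");K,E=c["K"],c["extrinsics"];np.savez("pics/w2.npz",p=p,d=d,K=K,E=E);cv2.imwrite("pics/w2.png",p[:,:,::-1])
P=cloud(d,K,E); near=np.hypot(P[...,0]-532,P[...,1]-137)<50
for lo,hi,z in((80,95,88),(45,56,50)):
    m=(near&(P[...,2]>lo)&(P[...,2]<hi)).astype(np.uint8); cs,_=cv2.findContours(m,cv2.RETR_EXTERNAL,cv2.CHAIN_APPROX_NONE)
    ct=max(cs,key=len); w=ray(K,E,ct[:,0],z)[:,:2].astype(np.float32)
    print(z,cv2.minAreaRect(w),cv2.minEnclosingCircle(w),np.median(P[m>0][:,2]))
E
```

```text
time: 4.9
tool_pos: [531.5, 136.7, 231.0]
tcp_rot: [-180.0, -0.0, -179.9]
ft_force: [-0.1, -0.6, 0.4]
finger_gap: 85.6
4.9 [531.50403173 136.67896633 231.04400394] [-1.79969430e+02 -2.81207241e-02 -1.79906619e+02]
88 ((530.257080078125, 135.65438842773438), (13.94826889038086, 52.10889434814453), 78.35592651367188) ((529.9526977539062, 134.08169555664062), 26.13381576538086) 87.35602841456088
50 ((530.4375610351562, 135.81600952148438), (59.03061294555664, 58.07530212402344), 83.03575897216797) ((531.0069580078125, 135.62371826171875), 29.869754791259766) 49.74518334716453
```

View pics/w2.png

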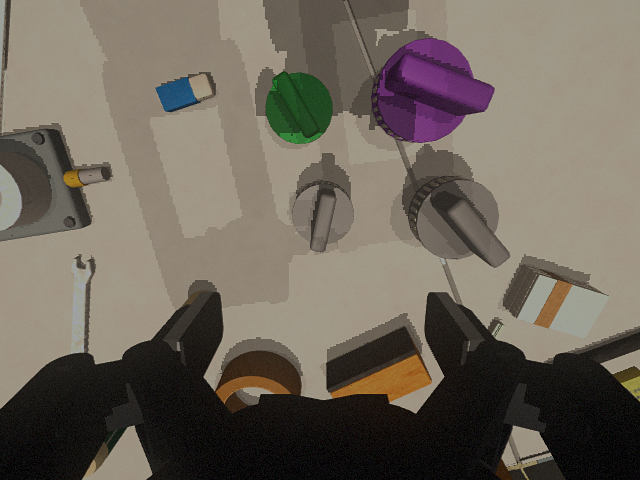

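The small grey cartridge is at (322,213) with its bar clear. Wrist and top views agree on where the head lies relative to the cartridge: about (-20.6,-316.5). The bar yaw is -11.6° and the slots are at +4.3°. I'll turn to yaw 168.4, descend and grip.

```bash
python3 -m jog '[[[0,0,0.55,0,0,0.01625,1],[0,0,0.55,0,0,0.01625,1],[0,0,0.55,0,0,0,1],[0,0,0.55,0,0,0,1],[0,0,0.5,0,0,0,1],[0,0,0.4,0,0,0,1],[0,0,0.3,0,0,0,1],[0,0,0.1,0,0,0,1],[0,0,0,0,0,0,1],[0,0,0,0,0,0,1]]]' && python3 -m jog '[[[0,0,0,0,0,0,0.5],[0,0,0,0,0,0,0.5],[0,0,0,0,0,0,0.3],[0,0,0,0,0,0,0.3],[0,0,0,0,0,0,0.1],[0,0,0,0,0,0,0.1],[0,0,0,0,0,0,0],[0,0,0,0,0,0,0],[0,0,0,0,0,0,0],[0,0,0,0,0,0,0],[0,0,0,0,0,0,0],[0,0,0,0,0,0,0]]]' 60
```

```text
time: 6.2
tool_pos: [532.4, 137.1, 57.3]
tcp_rot: [180.0, 0.1, 168.5]
ft_force: [0.3, 0.6, -0.3]
finger_gap: 86.0
time: 7.7
tool_pos: [531.7, 137.0, 56.3]
tcp_rot: [180.0, -0.0, 168.5]
ft_force: [0.3, 2.6, -0.0]
finger_gap: 13.1
```

```bash
python3 -m jog '[[[0,0,-0.2,0,0,0,0],[0,0,-0.4,0,0,0,0],[0,0,-0.5,0,0,0,0],[0,0,-0.5,0,0,0,0],[0,0,-0.4,0,0,-0.02195,0],[0,0,0,0,0,-0.02195,0]]]' && python3 -m jog '[[[0.0886,-0.628,0,0,0,0,0],[0.0886,-0.628,0,0,0,0,0],[0.0886,-0.628,0,0,0,0,0],[0.0886,-0.628,0,0,0,0,0],[0.0886,-0.628,0,0,0,0,0],[0.0886,-0.628,0,0,0,0,0],[0.0886,-0.628,0,0,0,0,0],[0.0886,-0.628,0,0,0,0,0],[0.0886,-0.628,0,0,0,0,0],[0.0886,-0.628,0,0,0,0,0],[0,0,0,0,0,0,0],[0,0,0,0,0,0,0]]]'
python3 - <<'E'
from bench import telemetry,snapshot,camera_params
from h import *
s=telemetry.sense();print(s["time"],s["tool_pos"],s["tcp_rot"],s["ft_force"],s["wrist_torque"],s["finger_gap"])
c=camera_params("wrist");p,d=snapshot("wrist");K,E=c["K"],c["extrinsics"];np.savez("pics/w3.npz",p=p,d=d,K=K,E=E);cv2.imwrite("pics/w3.png",p[:,:,::-1])
E
```

```text
time: 8.45
tool_pos: [533.1, 137.0, 159.4]
tcp_rot: [180.0, 0.2, -175.4]
ft_force: [0.5, 0.1, -1.9]
finger_gap: 13.2
time: 9.95
tool_pos: [510.9, -179.2, 156.5]
tcp_rot: [180.0, -0.0, -175.7]
ft_force: [-0.2, 0.6, -2.6]
finger_gap: 13.4
9.95 [ 510.9327374  -179.16080332  156.47753985] [ 1.79978533e+02 -5.15327078e-03 -1.75723716e+02] [-0.23720334  0.57078495 -2.5765261 ] [ 0.01306734 -0.02061907  0.04527222] 13.370049523044585
```

View pics/w3.png

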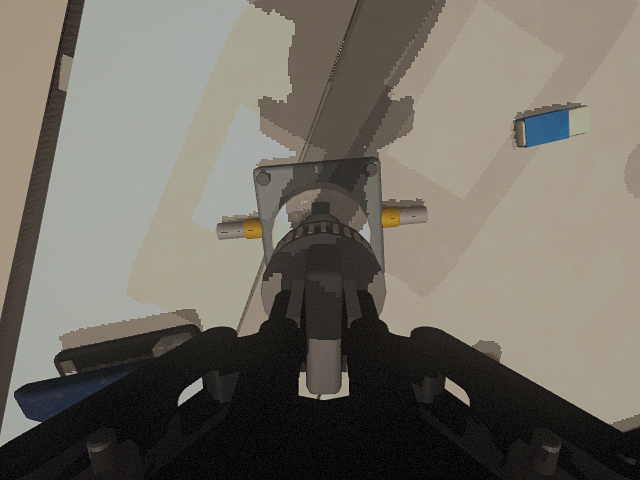

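The held cartridge's body fills about (262..386,220..330), with the bar between the fingers and the collar behind it at (320,230). I'll fit the visible body edge to get the cartridge axis relative to the collar in the same camera.

```bash
python3 - <<'E'
from h import *
from scipy.optimize import least_squares
Z=np.load("pics/w3.npz");p,d,K,E=[Z[k] for k in "pdKE"];P=cloud(d,K,E)
T=np.array([510.93,-179.16])
m=(np.hypot(P[...,0]-T[0],P[...,1]-T[1])<36)&(abs(P[...,2]-150)<4)
print("top face z",np.median(P[m][:,2]),m.sum())
# visible rim: per row the outermost points left/right
pts=[]
for v in range(480):
    u=np.flatnonzero(m[v])
    if len(u)>4:
        for e in(u[0]-.5,u[-1]+.5): pts.append(ray(K,E,[e,v],150)[0,:2])
pts=np.array(pts); r0=np.hypot(*(pts-T).T); pts=pts[r0>26]
f=least_squares(lambda c:np.hypot(*(pts-c).T)-29.7,T,loss="soft_l1",f_scale=.5)
print("body centre",f.x,"minus TCP",f.x-T,len(pts),np.std(f.fun))
# collar ring outer edge now visible part
m2=(abs(P[...,2]-58)<4)&(np.hypot(P[...,0]-510,P[...,1]+181)<45)
cs,_=cv2.findContours(m2.astype(np.uint8),0,cv2.CHAIN_APPROX_NONE);w=np.vstack([ray(K,E,c[:,0],58)[:,:2] for c in cs]);w=w[np.hypot(w[:,0]-510,w[:,1]+181)>33.5]
g=least_squares(lambda c:np.hypot(*(w-c).T)-36.2,[510,-181],loss="soft_l1",f_scale=.5);print("collar now",g.x,len(w),np.std(g.fun))
b=P[(P[...,2]>176)&(np.hypot(P[...,0]-T[0],P[...,1]-T[1])<45)];print(len(b))
E
```

```text
top face z 149.9252531260666 4341
body centre [ 510.40728039 -179.43661936] minus TCP [-0.52271961 -0.27661936] 168 0.19964108971353592
collar now [ 509.90592917 -181.23480923] 170 0.4602477720321675
58674
```

```bash
python3 -m jog '[[[-0.003,-0.009,0.3,0,0,0,0],[0,0,0.3,0,0,0,0],[0,0,0.14,0,0,0,0],[0,0,0.07,0,0,0,0],[0,0,0,0,0,0,0],[0,0,0,0,0,0,0]]]' && python3 -m jog '[[[0,0,0.03,0,0,0,0],[0,0,0.03,0,0,0,0],[0,0,0,0,0,0,0]]]'  && python3 -m jog '[[[0,0,0.03,0,0,0,0],[0,0,0,0,0,0,0]]]'
```

```text
time: 10.75
tool_pos: [511.6, -180.1, 116.3]
tcp_rot: [-180.0, 0.0, -175.7]
ft_force: [-0.3, -0.2, -1.9]
finger_gap: 13.3
time: 11.12
tool_pos: [511.1, -179.8, 112.7]
tcp_rot: [180.0, -0.0, -175.7]
ft_force: [0.6, -0.1, -1.7]
finger_gap: 13.0
time: 11.38
tool_pos: [511.1, -179.8, 111.1]
tcp_rot: [180.0, -0.0, -175.7]
ft_force: [1.0, -1.0, -1.9]
finger_gap: 13.2
```

```bash
python3 -m jog '[[[0,0,0.03,0,0,0,0],[0,0,0,0,0,0,0]]]' && python3 -m jog '[[[0,0,0.03,0,0,0,0],[0,0,0,0,0,0,0]]]' && python3 -m jog '[[[0,0,0.02,0,0,0,0],[0,0,0,0,0,0,0]]]'
```

```text
time: 11.62
tool_pos: [511.1, -179.8, 109.6]
tcp_rot: [180.0, -0.0, -175.7]
ft_force: [0.1, -0.5, -2.6]
finger_gap: 12.9
time: 11.88
tool_pos: [511.1, -179.8, 108.1]
tcp_rot: [180.0, -0.0, -175.7]
ft_force: [-0.6, -0.4, -1.9]
finger_gap: 13.5
time: 12.12
tool_pos: [511.2, -179.9, 107.2]
tcp_rot: [180.0, -0.0, -175.7]
ft_force: [1.3, 0.7, -2.2]
finger_gap: 13.2
```

```bash
python3 -m jog '[[[0,0,0.03,0,0,0,0],[0,0,0,0,0,0,0]]]' && python3 -m jog '[[[0,0,0.03,0,0,0,0],[0,0,0,0,0,0,0]]]' && python3 -m jog '[[[0,0,0.03,0,0,0,0],[0,0,0,0,0,0,0]]]'&& python3 -m jog '[[[0,0,0.03,0,0,0,0],[0,0,0,0,0,0,0]]]'
```

```text
time: 12.38
tool_pos: [511.1, -179.8, 105.6]
tcp_rot: [180.0, -0.0, -175.7]
ft_force: [0.6, 0.3, -1.6]
finger_gap: 13.2
time: 12.62
tool_pos: [511.1, -179.8, 104.1]
tcp_rot: [180.0, -0.0, -175.7]
ft_force: [-0.1, -0.3, -2.1]
finger_gap: 13.1
time: 12.88
tool_pos: [511.1, -179.8, 102.6]
tcp_rot: [180.0, -0.0, -175.7]
ft_force: [0.7, 1.2, -1.8]
finger_gap: 13.4
time: 13.12
tool_pos: [511.4, -180.0, 101.7]
tcp_rot: [-180.0, 0.0, -175.7]
ft_force: [-2.3, 0.9, 2.5]
finger_gap: 13.4
```

The lugs dropped into the slots with no resistance, and the plunger contact came at the expected depth (5 N). Next I press down to the flange.

```bash
python3 -m jog '[[[0,0,0.04,0,0,0,0],[0,0,0.04,0,0,0,0],[0,0,0,0,0,0,0]]]' && python3 -m jog '[[[0,0,0.04,0,0,0,0],[0,0,0.04,0,0,0,0],[0,0,0,0,0,0,0]]]' && python3 -m jog '[[[0,0,0.02,0,0,0,0],[0,0,0,0,0,0,0]]]'&& python3 -m jog '[[[0,0,0.02,0,0,0,0],[0,0,0,0,0,0,0]]]'; python3 -c "
from bench import telemetry as t;s=t.sense();print(s['ft_force'],s['wrist_torque'],s['tool_pos'])"
```

```text
time: 13.5
tool_pos: [511.5, -180.0, 97.5]
tcp_rot: [-180.0, 0.0, -175.7]
ft_force: [-1.8, 0.3, 5.2]
finger_gap: 13.4
time: 13.88
tool_pos: [511.5, -180.0, 93.8]
tcp_rot: [-180.0, 0.0, -175.7]
ft_force: [-2.9, 1.2, 8.0]
finger_gap: 13.0
time: 14.12
tool_pos: [511.6, -180.0, 93.0]
tcp_rot: [-180.0, 0.0, -175.7]
ft_force: [-3.5, 1.6, 8.8]
finger_gap: 13.4
time: 14.38
tool_pos: [511.6, -180.0, 92.0]
tcp_rot: [-180.0, 0.0, -175.7]
ft_force: [-3.8, 0.9, 8.2]
finger_gap: 13.0
[-3.75304128  0.90629743  8.24093921] [ 3.59720177e-01  7.45835290e-01 -2.67950140e-04] [ 511.56744398 -180.02898345   92.02095488]
```

```bash
python3 -m jog '[[[0.008,0,0.012,0,0,0,0],[0,0,0,0,0,0,0]]]' && python3 -m jog '[[[0,0,0.012,0,0,0,0],[0,0,0,0,0,0,0]]]'&& python3 -m jog '[[[0,0,0.01,0,0,0,0],[0,0,0,0,0,0,0]]]'; python3 -c "
from bench import telemetry as t;s=t.sense();print(s['ft_force'],s['wrist_torque'],s['tool_pos'])"
```

```text
time: 14.62
tool_pos: [511.5, -180.1, 91.6]
tcp_rot: [-180.0, 0.1, -175.7]
ft_force: [-1.8, 1.4, 8.3]
finger_gap: 13.1
time: 14.88
tool_pos: [511.5, -180.1, 91.3]
tcp_rot: [-180.0, 0.1, -175.7]
ft_force: [-3.5, 2.2, 11.0]
finger_gap: 13.6
time: 15.12
tool_pos: [511.6, -180.1, 91.3]
tcp_rot: [-180.0, 0.1, -175.7]
ft_force: [-6.1, 2.5, 15.3]
finger_gap: 13.5
[-6.11655254  2.45930753 15.30184765] [0.6642373  1.0295569  0.07472474] [ 511.57925975 -180.14284361   91.275128  ]
```

The flange is on the collar: z stopped at 91.3 while the force rose to 17 N net. I'm starting the clockwise turn.

```bash
python3 -m jog '[[[0.006,-0.004,0,0,0,0.012,0],[0,0,0,0,0,0.012,0],[0,0,0,0,0,0,0]]]' && python3 -m jog '[[[0,0,0,0,0,0.014,0],[0,0,0,0,0,0.014,0],[0,0,0,0,0,0,0]]]'; python3 -c "
from bench import telemetry as t;s=t.sense();print(s['ft_force'],s['wrist_torque'],s['tool_pos'])"
```

```text
time: 15.5
tool_pos: [511.8, -180.6, 91.3]
tcp_rot: [-179.9, 0.2, 175.6]
ft_force: [-2.1, 1.3, 12.0]
finger_gap: 13.1
time: 15.88
tool_pos: [512.0, -180.8, 91.3]
tcp_rot: [-180.0, 0.2, 165.5]
ft_force: [-1.5, -1.2, 11.5]
finger_gap: 12.9
[-1.47999218 -1.21995458 11.515653  ] [0.22830001 0.39709802 0.01998132] [ 511.96745179 -180.79186981   91.30826206]
```

```bash
python3 -m jog '[[[0,0,0,0,0,0.019,0],[0,0,0,0,0,0.019,0],[0,0,0,0,0,0.019,0],[0,0,0,0,0,0.019,0],[0,0,0,0,0,0,0]]]' && python3 -m jog '[[[0,0,0,0,0,0.019,0],[0,0,0,0,0,0.019,0],[0,0,0,0,0,0.019,0],[0,0,0,0,0,0,0]]]'; python3 -c "
from bench import telemetry as t;s=t.sense();print(s['ft_force'],s['wrist_torque'],s['tool_pos'])"
```

```text
time: 16.5
tool_pos: [512.0, -180.8, 91.3]
tcp_rot: [179.9, 0.2, 138.1]
ft_force: [-1.2, -0.4, 9.4]
finger_gap: 13.3
time: 17.0
tool_pos: [512.1, -180.9, 91.3]
tcp_rot: [179.9, 0.2, 117.6]
ft_force: [-1.1, -0.0, 9.8]
finger_gap: 12.9
[-1.13250588 -0.04783841  9.83319645] [ 0.14722233  0.09127209 -0.08507675] [ 512.14222549 -180.85830107   91.2940778 ]
```

```bash
q(){ python3 -c "
from bench import telemetry as t;s=t.sense();print(s['ft_force'].round(1),s['wrist_torque'].round(2),s['tcp_rot'][2].round(2))"; }; python3 -m jog '[[[0,0,0,0,0,0.012,0],[0,0,0,0,0,0.012,0],[0,0,0,0,0,0.008,0],[0,0,0,0,0,0,0]]]'>/dev/null;q; python3 -m jog '[[[0,0,0,0,0,0.004,0],[0,0,0,0,0,0,0]]]'>/dev/null;q; python3 -m jog '[[[0,0,0,0,0,0.004,0],[0,0,0,0,0,0,0]]]'>/dev/null;q; python3 -m jog '[[[0,0,0,0,0,0.004,0],[0,0,0,0,0,0,0]]]'>/dev/null;q
```

```text
[-0.1  0.2  9.5] [ 0.09  0.06 -0.01] 106.14
[-1.1  0.2  9.4] [0.03 0.03 0.  ] 104.72
[-0.1  0.1  9.8] [0.01 0.09 0.06] 103.29
[-3.   0.8 11.5] [0.04 0.42 0.2 ] 101.86
```

```bash
q(){ python3 -c "
from bench import telemetry as t;s=t.sense();print(s['ft_force'].round(1),s['wrist_torque'].round(2),s['tcp_rot'][2].round(2))"; }; python3 -m jog '[[[0,0,0,0,0,0.002,0],[0,0,0,0,0,0,0]]]'>/dev/null;q; python3 -m jog '[[[0,0,0,0,0,0.002,0],[0,0,0,0,0,0,0]]]'>/dev/null;q;
```

```text
[-3.1  0.2 12.4] [0.02 0.54 0.56] 101.18
[-2.5 -0.3 11.8] [-0.    0.51  0.95] 100.49
```

The torque shows the hard stop at about 102°. I'll back off about 4° to the notch angle and let the spring lift the cartridge.

```bash
q(){ python3 -c "
from bench import telemetry as t;s=t.sense();print(s['ft_force'].round(1),s['wrist_torque'].round(2),s['tcp_rot'][2].round(2),s['tool_pos'].round(1))"; }; python3 -m jog '[[[0,0,0,0,0,-0.006,0],[0,0,0,0,0,-0.005,0],[0,0,0,0,0,0,0]]]'>/dev/null;q; python3 -m jog '[[[0,0,-0.04,0,0,0,0],[0,0,-0.02,0,0,0,0],[0,0,0,0,0,0,0]]]'>/dev/null;q;  python3 -m jog '[[[0,0,-0.02,0,0,0,0],[0,0,0,0,0,0,0]]]'>/dev/null;q; python3 -m jog '[[[0,0,-0.02,0,0,0,0],[0,0,0,0,0,0,0]]]'>/dev/null;q
```

```text
[-1.8 -0.2 10.8] [0.04 0.2  0.06] 104.41 [ 512.  -180.9   91.3]
[-0.1 -1.   6.8] [-0.1  -0.06  0.  ] 104.38 [ 511.9 -180.9   94. ]
[ 0.3 -0.6  6.2] [-0.15 -0.04 -0.01] 104.38 [ 511.9 -180.9   94.9]
[ 0.9 -0.6  5.8] [-0.14 -0.14  0.02] 104.38 [ 511.9 -180.9   95.9]
```

```bash
q(){ python3 -c "
from bench import telemetry as t;s=t.sense();print(s['ft_force'].round(1),s['wrist_torque'].round(2),s['tcp_rot'][2].round(2),s['tool_pos'].round(1))"; }; python3 -m jog '[[[0,0,-0.02,0,0,0,0],[0,0,0,0,0,0,0]]]'>/dev/null;q; python3 -m jog '[[[0,0,-0.01,0,0,0,0],[0,0,0,0,0,0,0]]]'>/dev/null;q;  python3 -m jog '[[[0,0,-0.01,0,0,0,0],[0,0,0,0,0,0,0]]]'>/dev/null;q
```

```text
[ 1.2 -1.   5.8] [-0.12 -0.18  0.04] 104.38 [ 511.9 -180.9   96.8]
[ 1.7 -1.2  5.8] [-0.24 -0.34  0.02] 104.38 [ 511.9 -180.8   97.1]
[ 3.8 -3.5  2.3] [-0.48 -1.01  0.06] 104.38 [ 511.7 -180.8   97.2]
```

The cartridge has lifted 6 mm and bears in the notches: the upward force on the gripper dropped off at z 97.2. Releasing and rising.

```bash
python3 -m jog '[[[0,0,0.005,0,0,0,0],[0,0,0,0,0,0,0.3],[0,0,0,0,0,0,0.4],[0,0,0,0,0,0,0.6],[0,0,0,0,0,0,0.8],[0,0,0,0,0,0,1],[0,0,0,0,0,0,1],[0,0,0,0,0,0,1],[0,0,-0.1,0,0,0,1],[0,0,-0.3,0,0,0,1],[0,0,-0.4,0,0,0,1]]]' && python3 -m jog '[[[0,0,-0.5,0,0,0,1],[0,0,-0.5,0,0,0,1],[0,0,-0.5,0,0,0,1],[0,0,0,0,0,0,1],[0,0,0,0,0,0,1]]]'
python3 - <<'E'
from bench import telemetry,snapshot,camera_params
from h import *
c=camera_params("top");p,d=snapshot("top");
c2=camera_params("wrist");p2,d2=snapshot("wrist");K,E=c2["K"],c2["extrinsics"];P=cloud(d2,K,E)
r=np.hypot(P[...,0]-511,P[...,1]+180)
for lo,hi in((116,140),(84,100)):
    q=P[(r<45)&(P[...,2]>lo)&(P[...,2]<hi)]; 
    if len(q): print(lo,len(q),np.median(q,0),cv2.minAreaRect(q[:,:2].astype(np.float32)))
cv2.imwrite("pics/end.png",np.hstack([cv2.resize(p[...,::-1],(400,300)),cv2.resize(p2[...,::-1],(400,300))]))
E
```

```text
time: 22.12
tool_pos: [510.5, -180.1, 137.4]
tcp_rot: [-180.0, -0.0, 104.4]
ft_force: [0.9, -0.2, 0.7]
finger_gap: 85.4
time: 22.75
tool_pos: [510.5, -180.1, 211.2]
tcp_rot: [180.0, -0.0, 104.4]
ft_force: [0.8, 0.4, -0.6]
finger_gap: 85.2
116 1460 [ 510.52024369 -179.5470294   128.48856676] ((511.1827697753906, -181.68592834472656), (13.562231063842773, 51.89685821533203), 14.242040634155273)
84 2999 [ 506.71223598 -179.56748702   90.81547779] ((510.72637939453125, -181.1400146484375), (58.97142791748047, 57.818382263183594), 14.322375297546387)
```

View pics/end.png

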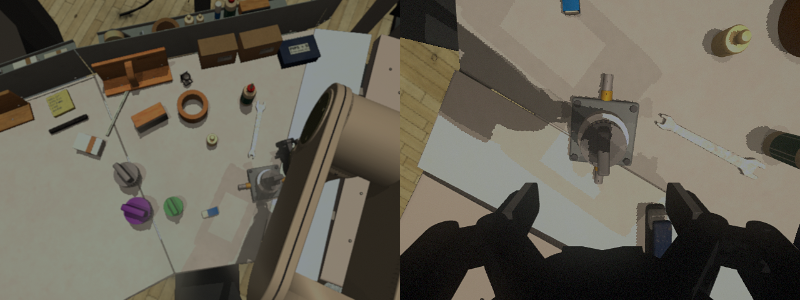

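Both halves of the picture show the cartridge upright in the head, at top (263,180) and wrist (602,145), with everything else in place. The bar top is at 128.5 mm (129 expected if locked, 126 if not). The bar yaw is 104.2°, which is the slot angle less 80°. Handing in.

```bash
python3 -c "
from bench import job;print(job.hand_in())"
```

```text
the job is handed in; nothing more can be done
None
```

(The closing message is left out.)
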